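# Put the drops away in the medicine drawer

### The job

Put the dropper bottle with the black cap, from the front left of the bench, away in the small medicine cabinet: pull the red-knobbed stop pin up out of the cabinet's top and park it hanging in the notched bracket on the cabinet's side, stand the bottle upright in the wide empty compartment of the open drawer, and slide the drawer fully shut. The bottle should still be standing when the drawer is shut; leave the white-capped bottle and the other things on the bench where they are.

Things in the scene. Friction and masses are not known exactly. Their poses are not given: they have to be found in the camera images.
- cabinet: (All sizes here and below in mm.) Small blue bench-top medicine cabinet, fixed: 170 deep (x) x 180 wide (y) x 110 high, drawer in its front face. Origin: centre of its underside; its -x points out of the front (towards the robot), +z up. On its top, 42 in front of the origin, is an aluminium boss 36 x 36 x 14 high with a vertical bore.
- notch (a point): Middle of a U-notch 15 mm wide (y) and 26 deep in a bracket (45 x 46, 10 thick, free below) on the cabinet's right (-y) side; axes as the cabinet's. Open to the front (-x): mouth 14 in front of this point, closed end 12 behind. Point at the bracket's top face, 110 above the bench, level with the cabinet top. The shank enters from above or from the front; the collar rests on the bracket.
- pin: Loose steel stop pin, 98 mm tall, 70 g, upright in its bore at the start. Origin at the lower tip of its shank, +z up along it. Shank 10 diameter from 0 to 54 with chamfered tip, collar 26 diameter from 54 to 60, red ribbed round knob 20 diameter from 60 to 98. At the start the collar rests on the boss.
- pin_collar (a point): Point on the pin's axis at the underside of its collar (54 above the tip); level with point notch when parked.
- pin_knob (a point): Middle of the pin's red knob (80 above the tip), where to grip it.
- drawer (a joint): How far the drawer is out, in m: 0 fully shut, about 0.12 at the start, 0.13 the end stop. Slides along the cabinet's x axis with about 2 N of friction and stays where it is left.
- bay (a point): Point on the drawer floor in the wide left empty compartment,; moves with the drawer, axes as the cabinet's. 12 mm above the bench, 50 behind the drawer front's inside, 70 before the cabinet's face at the start. Compartment 103 wide, 150 long; walls reach 50, divider 46, drawer front (12 thick) 104 above the bench. 88 clear under the cabinet top. Vials fill the right compartment.
- handle (a point): Middle of the steel bow handle on the drawer front: 8 mm thick bar along y, 72 long, its axis 20 in front of the drawer front's outer face and 75 above the bench. Push it (or the drawer front) along the cabinet's +x to shut the drawer.
- bottle: The amber dropper bottle with BLACK cap to put away: round, 33 mm diameter, 70 tall, about 50 g, standing on the bench front left of the robot. Origin: centre of its underside, +z up.
- white_cap_bottle: A similar amber bottle with WHITE cap, 30 mm diameter, 62 tall, standing nearby at the front left; to be left alone. Origin: centre of its underside, +z up.
- feed_lid_c: Round dark green jar lid lying on the bench, 96 mm diameter, 17 high; bystander. Origin: centre of its underside.
- tape_roll: Roll of tan tape lying on the bench right of the cabinet, 96 mm diameter, 25 high; bystander. Origin: centre of its underside.
- bore (a point): Mouth of the 12 mm diameter vertical bore, at the top of the boss, 124 above the bench, where the pin stands at the start. The pin reaches down just behind the drawer's back wall, so the drawer cannot be shut until the pin is drawn: up by more than 54 to be clear of the bore.
There are look-alikes about, which are no part of the job. What is shaped like the pin but green or yellow is not meant.

How it is judged:
By the outcome, as a careful person would: the job done as asked, in the order asked, and still so for the second after the job is handed in, with the robot touching nothing.
It also fails if it takes over 58 s, if anything falls off the work surface, if the arm or the gripper's body presses on something with over 40 N, if the wrist force passes 120 N, or if a joint passes its speed limit or range.

### The arm

A 6-joint arm with a two-finger parallel gripper is mounted at the origin on a cart in front of the work surface, level with it; the furniture and walls round the work are solid. World frame = base frame: x ahead of the robot, y to its left, z up, the work surface at z = 0. Lengths are in m, angles in rad, forces in N, time in s.
With the tool pointing down it reaches from about 0.375 to 0.9 m from the base axis. Payload 3.1 kg.
Tool frame: the origin (TCP) lies between the finger pads; the fingertips stand 17 mm ahead of it and the grasp point (between the pads) lies 2 mm behind it (robot.nose_length is the distance from the TCP to the fingertips, in m); z points along the fingers, y is the line along which they close (so a half turn about z gives the same grasp; the last joint's range is limited). The gripper opens to 87 mm and grips with 3 to 60 N. Pads are 19 mm wide; open, the fingers measure 117 mm over their backs; the gripper's body (75 mm by 190 mm) begins 51 mm behind the grasp point.
Start: joints at [1.139, 0.527, 1.433, -0, 1.181, -0.178], TCP at [0.156, 0.605, 0.24] pointing down, gripper open.
Joint ranges: [-3.08, 3.08], [-0.75, 2.2], [0.22, 2.44], [-1.43, 4.57], [0, 2.65], [-2.85, 2.85]. Speed limits (rad/s): [2.79, 2.79, 3.14, 3.14, 3.14, 3.14].

### API

Orientations are given as a unit quaternion [x, y, z, w].
In Python, from rig import robot, cams gives the robot as it stands.
- The arm moves only by the shell command python3 -m pendant 'ROWS' [FORCE]. ROWS is JSON, a list of rows, each an object with "jaw": the opening, from 0 (shut) to 1 (fully open); "linear": the shift along the tool's x, y, z in cm, a list of three; "twist": the turn about the tool's z in degrees. A call has 1 to 12 rows; each row shifts and turns the commanded pose from where the row before left it, along the tool's axes as they then stand; what a row does not reach is not made up. A row lasts 1/12 s, in which the tool goes at most 41.7 mm and 7.16 degrees, less where a joint would pass 70% of its speed; a pose out of reach is approached as far as the arm can. A call is refused whole if a number of a shift passes 4.17 or a number of a turn 7.16, either way. A call with a gripper value outside its range is refused whole. The fingers move at their own pace and stop on an object; FORCE is the grip in N (left out, the last holds). Time passes only in rows, so rows that do not move let the fingers close. It gives the time, the measured TCP pose, the force, the opening and the grip force at its end, in the units of the state.
- robot.get_obs(): the state, without advancing time (a new reading comes with each control period).
- cams.camera(name): name is "scene" or "top"; returns a dict with "color" (400x640x3 uint8, blue, green, red), "depth" (400x640 float32, m along the optical axis (not along the pixel's ray), 0 where there is no reading), "fov_y" (degrees; the focal length in pixels is half the picture's height over the tangent of half this angle, whatever the lens; pixels are square), "cx", "cy" (the principal point, pixels), "k1" (the pictures are not rectified: a ray, as slopes to the right and down, at radius r is drawn at 1 + k1 r^2 times it, then the intrinsics apply), "view" (4x4, takes a point from world to camera coordinates). Camera axes: x right, y down, z forward; pixel columns grow to the right and rows downward; lengths in m; the calibration is good to about 2 mm. A picture is of the moment at which its call begins.
- robot.hand_in(): hands the job in; it is judged then, once.
The state is a dict: "time": time; "q": joint angles; "joint_velocities": joint speeds; "joint_torque": joint torques, N m; "position": TCP position; "tool_rot": TCP orientation; "ft_force": force on the tool from outside, world axes, zero at the start; "moment": the same for the moment, N m; "grip_width": finger opening in m; "grip_force": force on a finger pad.
Only numpy, scipy, OpenCV 4.12 (cv2) and the standard library are available. Lean on these libraries where they do the work, as an engineer would, in place of code of your own. Each camera call takes 0.05 s, during which the arm holds its last target. There are 200 camera calls.

## Working session

There is one attempt and no reset: what is moved stays moved. The work goes in short steps, Python scripts to look and compute and a shell command to move; the robot and the scene stay as the last step left them, time stands still between calls to the robot, and variables do not carry over. Pictures are saved under pics/ and viewed, at most 12 in all, crops included, and the job is handed in when it is done.

```bash
mkdir -p pics; cat > h.py <<'E'
import numpy as np, cv2
from rig import robot, cams
def ray(c,u,v):
    f=200/np.tan(np.radians(c["fov_y"])/2); x=(u-c["cx"])/f; y=(v-c["cy"])/f
    K=np.array([[f,0,c["cx"]],[0,f,c["cy"]],[0,0,1]])
    p=cv2.undistortPoints(np.array([[[u,v]]],float),K,np.array([c["k1"],0,0,0,0]))[0,0]
    V=np.array(c["view"]); R=V[:3,:3]; o=-R.T@V[:3,3]
    return o,R.T@np.array([p[0],p[1],1.])
def onz(c,u,v,z):
    o,d=ray(c,u,v); return o+d*(z-o[2])/d[2]
def dep(c,u,v):
    o,d=ray(c,u,v); return o+d*c["depth"][int(v),int(u)]
def snap(n,f):
    c=cams.camera(n); np.savez(f"pics/{f}.npz",**c); cv2.imwrite(f"pics/{f}.png",c["color"]); return c
def load(f): 
    z=np.load(f"pics/{f}.npz"); return {k:(z[k] if z[k].ndim else float(z[k])) for k in z.files}
E
python3 - <<'E'
from h import *
for n in("scene","top"):
    c=snap(n,n+"0"); print(c["fov_y"],c["k1"],c["cx"],c["cy"],ray(c,320,200))
print(robot.get_obs())
E
```

```text
57.54238726360477 -0.07419546855569711 316.4002499649503 198.54093999531386 (array([-0.1557633 , -0.48647234,  0.60936824]), array([ 0.73878692,  0.42640716, -0.52200052]))
48.48141486934837 -0.037507258080595914 322.497311151239 200.19306422334134 (array([ 0.36611468, -0.04191901,  1.33877825]), array([ 0.16883837,  0.01339305, -0.98556889]))
{'time': 0.1, 'q': array([ 1.13949105e+00,  5.28385544e-01,  1.43378152e+00, -1.19010906e-05,
        1.18141157e+00, -1.78494912e-01]), 'joint_velocities': array([ 0.00093508, -0.00157668, -0.0045303 ,  0.00166388, -0.00072477,
       -0.00020921]), 'joint_torque': array([ 4.85938926e-05, -4.40983915e+01, -1.77150106e+01,  6.34604436e-02,
        5.34234673e-02, -3.69483405e-05]), 'position': array([0.15603051, 0.60455453, 0.23865954]), 'tool_rot': array([ 1.26066518e-01,  9.92021294e-01, -9.48842130e-04, -2.92844413e-04]), 'ft_force': array([ 0.46152765, -0.16793687,  0.16118215]), 'moment': array([-0.01645242,  0.00174376, -0.04330458]), 'grip_force': 0.0, 'grip_width': 0.08720719807822462}
```

View pics/scene0.png

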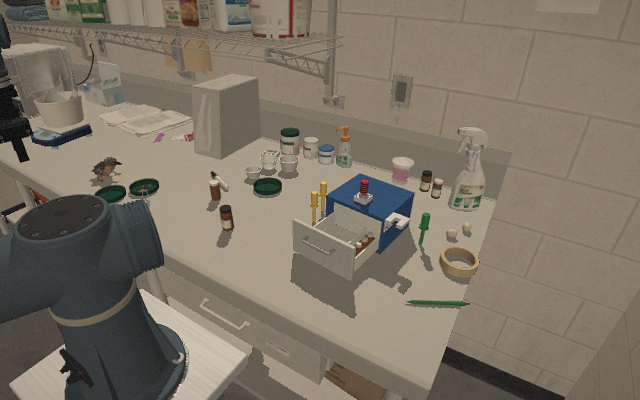

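View pics/top0.png

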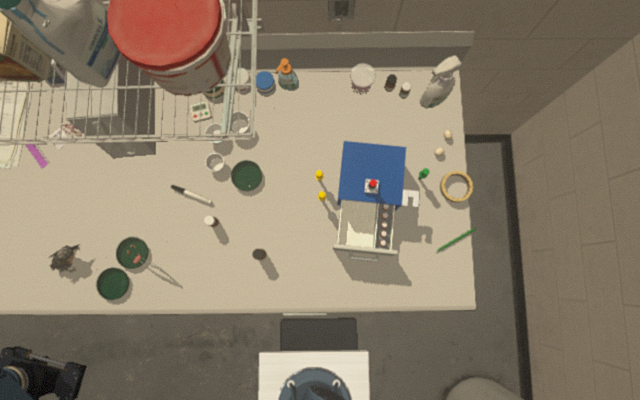

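Scene and top views. Candidates for the bottle:
- Black cap at scene (227,217) / top (259,254): this matches the description.
- White cap at scene (214,187) / top (211,221).
- Small bottles at the back at scene (426,181) and (437,188).

Candidates for the pin:
- Red knob on the boss at scene (364,187) / top (373,184): this matches the description.
- Yellow at top (320,174) and (322,196).
- Green at top (424,173).

The bracket is at top (411,198). I'll check these in one close crop and measure.

```bash
python3 - <<'E'
from h import *
t=load("top0"); s=load("scene0")
a=cv2.resize(t["color"][135:270,325:445],None,fx=4,fy=4,interpolation=cv2.INTER_CUBIC)
b=cv2.resize(s["color"][170:240,195:245],None,fx=6,fy=6,interpolation=cv2.INTER_CUBIC)
H=np.zeros((540,780,3),np.uint8);H[:,:480]=a;H[:420,480:780]=b
cv2.imwrite("pics/crop1.png",H)
def cent(c,m,box):
    x0,y0,x1,y1=box; mm=np.zeros_like(m);mm[y0:y1,x0:x1]=m[y0:y1,x0:x1]
    n,l,st,ce=cv2.connectedComponentsWithStats(mm.astype(np.uint8)); 
    return [(st[i].tolist(),ce[i].round(1).tolist()) for i in range(1,n) if st[i,4]>8]
for n,c,box,bb in(("top",t,(360,170,390,200),(245,240,285,285)),("scene",s,(350,170,380,215),(212,200,240,235))):
    hsv=cv2.cvtColor(c["color"],cv2.COLOR_BGR2HSV)
    red=((hsv[...,0]<8)|(hsv[...,0]>172))&(hsv[...,1]>150)&(hsv[...,2]>60)
    for st,ce in cent(c,red,box): print(n,"red",st,ce,onz(c,*ce,0.15).round(4),dep(c,*ce).round(4))
    for st,ce in cent(c,hsv[...,2]<60,bb): print(n,"dark",st,ce,onz(c,*ce,0.06).round(4),dep(c,*ce).round(4))
    blue=(hsv[...,0]>100)&(hsv[...,0]<125)&(hsv[...,1]>130)
    m=np.zeros_like(blue);m[130:260,300:420]=blue[130:260,300:420]
    cs=max(cv2.findContours(m.astype(np.uint8),0,2)[0],key=cv2.contourArea)
    ap=cv2.approxPolyDP(cs,3,True)[:,0]
    for p in ap: print(n,"blue",p,onz(c,*p,0.11).round(4))
for p in[(259,254),(259,250),(211,221),(405,198),(411,198),(415,198),(337,248),(395,252)]: print(p,dep(t,*p).round(4))
E
```

```text
top red [370, 180, 7, 7, 34] [372.7, 182.7] [ 0.6156 -0.1703  0.15  ] [ 0.6126 -0.1688  0.1641]
top blue [344 148] [ 0.7267 -0.0958  0.11  ]
top blue [342 173] [ 0.6534 -0.0885  0.11  ]
top blue [346 177] [ 0.6416 -0.0996  0.11  ]
top blue [352 175] [ 0.6471 -0.1167  0.11  ]
top blue [354 178] [ 0.6384 -0.1222  0.11  ]
top blue [350 179] [ 0.6356 -0.1108  0.11  ]
top blue [355 181] [ 0.6296 -0.1248  0.11  ]
top blue [342 181] [ 0.6302 -0.0881  0.11  ]
top blue [341 175] [ 0.6476 -0.0856  0.11  ]
top blue [341 182] [ 0.6273 -0.0852  0.11  ]
top blue [346 187] [ 0.6127 -0.099   0.11  ]
top blue [346 180] [ 0.6329 -0.0994  0.11  ]
top blue [355 183] [ 0.6239 -0.1246  0.11  ]
top blue [344 192] [ 0.5985 -0.093   0.11  ]
top blue [343 188] [ 0.61   -0.0905  0.11  ]
top blue [340 191] [ 0.6015 -0.0818  0.11  ]
top blue [340 184] [ 0.6216 -0.0822  0.11  ]
top blue [339 197] [ 0.5844 -0.0787  0.11  ]
top blue [344 192] [ 0.5985 -0.093   0.11  ]
top blue [346 198] [ 0.5812 -0.0983  0.11  ]
top blue [374 200] [ 0.5744 -0.1767  0.11  ]
top blue [362 192] [ 0.5977 -0.1437  0.11  ]
top blue [363 
[... 2856 characters left out ...]
e [402 203] [ 0.6564 -0.2665  0.11  ]
scene blue [408 208] [ 0.6415 -0.2881  0.11  ]
scene blue [403 212] [ 0.6164 -0.2837  0.11  ]
scene blue [409 216] [ 0.6072 -0.3027  0.11  ]
scene blue [411 204] [ 0.6647 -0.2883  0.11  ]
scene blue [409 209] [ 0.6384 -0.2919  0.11  ]
scene blue [407 206] [ 0.6494 -0.2827  0.11  ]
scene blue [413 193] [ 0.7235 -0.2741  0.11  ]
scene blue [359 174] [ 0.743  -0.0997  0.11  ]
(259, 254) [0.4304 0.1518 0.0639]
(259, 250) [0.4418 0.152  0.0635]
(211, 221) [0.5274 0.2929 0.0627]
(405, 198) [ 0.5784 -0.2634  0.1126]
(411, 198) [ 0.5972 -0.3016  0.0025]
(415, 198) [ 0.5782 -0.2917  0.1114]
(337, 248) [ 0.4423 -0.0707  0.101 ]
(395, 252) [ 0.4286 -0.2301  0.1079]
```

View pics/crop1.png

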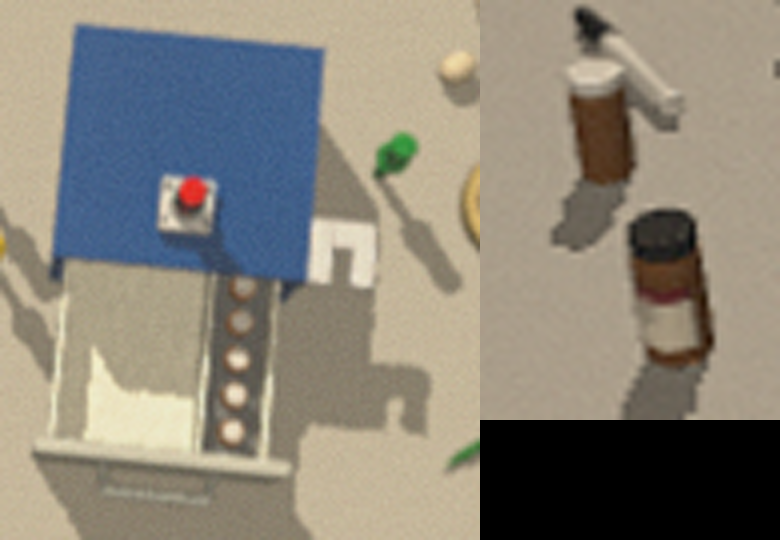

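The crop confirms the choices: black-cap bottle at crop right (660,235), red pin on the boss at (190,195), and the notch between the bracket tines at (343,248–286) opening to the front.

```bash
python3 - <<'E'
from h import *
t=load("top0"); s=load("scene0")
P=lambda x,y,z:onz(t,325+x/4-.375,135+y/4-.375,z)
C=[P(*p,.11) for p in((75,25),(324,48),(305,282),(55,258))]
for c in C: print(c.round(4))
print("sizes",[np.linalg.norm(C[i]-C[i-1]).round(4) for i in range(4)])
e=(C[1]-C[0]+C[2]-C[3]);yaw1=np.degrees(np.arctan2(-e[0]*-1,-e[1]*1)); f=(C[0]-C[3]+C[1]-C[2]); print("yaw from right edge",np.degrees(np.arctan2(e[0],-e[1])),"from depth",np.degrees(np.arctan2(f[1],f[0])))
print("centre",np.mean(C,0))
print("boss",P(187,205,.124),"notch mouth",P(343,286,.11),"end",P(343,248,.11))
print("front",P(35,447,.104),P(290,470,.104),"handle",P(105,492,.075),P(208,502,.075))
# bottle: black cap circle centre in top
c=t["color"][235:285,235:285]; g=cv2.cvtColor(c,cv2.COLOR_BGR2GRAY)
# two-view: pin top, bottle cap top by depth
for u,v in((258,252),(259,252),(260,253)): print("cap",dep(t,u,v).round(4))
cv2.imwrite("pics/crop2.png",cv2.resize(c,None,fx=10,fy=10,interpolation=cv2.INTER_CUBIC))
for y in range(244,272,2): print(g[y-235,13:37])
E
```

```text
[ 0.7479 -0.0944  0.11  ]
[ 0.7282 -0.2724  0.11  ]
[ 0.5588 -0.2514  0.11  ]
[ 0.5784 -0.0768  0.11  ]
sizes [np.float64(0.1705), np.float64(0.1791), np.float64(0.1707), np.float64(0.1757)]
yaw from right edge -6.36979642326135 from depth -6.489007397671085
centre [ 0.65331096 -0.17377735  0.11      ]
boss [ 0.6120785  -0.16912684  0.124     ] notch mouth [ 0.55553274 -0.27793213  0.11      ] end [ 0.58252593 -0.27917743  0.11      ]
front [ 0.446713   -0.06064962  0.104     ] [ 0.42833606 -0.23661156  0.104     ] handle [ 0.41622167 -0.10997617  0.075     ] [ 0.40818217 -0.18245082  0.075     ]
cap [0.4358 0.1538 0.0697]
cap [0.4355 0.1502 0.0745]
cap [0.4329 0.1481 0.0693]
[189 184 186 182 182 183 185 185 180 186 183 184 189 185 183 185 183 181
 181 186 185 186 185 187]
[184 184 186 185 186 184 186 188 187 187 190 188 189 185 185 187 186 186
 187 182 188 186 181 189]
[185 183 183 184 186 191 181 171 156 157 150 158 158 160 164 173 182 188
 188 181 187 187 183 184]
[184 183 183 184 179 159 122  89  78  77  72  76  75  82  77  91 119 163
 178 185 188 187 182 188]
[182 184 185 185 14
[... 270 characters left out ...]
85 184]
[184 185 182 190 186 165 134 106  92  82  73  76  78  69  74  84 101 118
 130 134 132 139 166 179]
[185 182 182 186 185 183 183 183 178 165 144 126 112 116 114 125 130 130
 129 132 130 126 136 173]
[187 181 184 185 186 183 181 183 187 185 180 161 139 128 132 126 133 131
 129 131 126 128 128 138]
[185 185 185 186 183 186 185 183 183 187 189 184 159 134 129 129 133 133
 125 133 131 132 128 124]
[185 185 183 184 183 181 182 186 184 184 184 187 186 175 145 124 126 131
 126 129 132 129 133 129]
[185 182 183 184 186 185 184 186 182 186 185 185 186 183 161 140 129 132
 131 131 131 133 132 126]
[182 185 181 184 184 184 186 184 186 186 186 182 185 187 185 177 166 130
 129 125 131 132 130 126]
```

```bash
cat >> h.py <<'E'
YAW=np.radians(-6.4); C0=np.array([.6533,-.1738]); UX=np.array([np.cos(YAW),np.sin(YAW)]); UY=np.array([-UX[1],UX[0]])
L={"pin":[-.042,0],"notch":[-.071,-.113]}
def world(l): return C0+l[0]*UX+l[1]*UY
def loc(w): d=np.array(w[:2])-C0; return np.array([d@UX,d@UY])
def go(w,z):
    "tool-axis shift in cm from measured pose to world xy, height z (TCP); also yaw error of tool y vs cabinet y"
    from scipy.spatial.transform import Rotation as R
    o=robot.get_obs(); M=R.from_quat(o["tool_rot"]).as_matrix(); d=np.array([*w[:2],z])-o["position"]
    print("t",round(o["time"],2),"pos",o["position"].round(4),"loc",loc(o["position"]).round(4),"tool cm",(M.T@d*100).round(2),
     "yerr deg",round(np.degrees(np.arctan2(M[1,1],M[0,1])-np.arctan2(UY[1],UY[0])),2),"tilt",M[2,2].round(4),"grip",round(o["grip_width"],4),round(o["grip_force"],1),"F",o["ft_force"].round(1))
E
python3 -m pendant '[{"jaw":0.6,"linear":[0,0,0],"twist":-4.1},{"jaw":0.6,"linear":[0,0,0],"twist":-4.0}]' 20; python3 -c "
from h import *
go(world(L['pin']),.24)"
```

```text
time: 0.27
position: [0.1561, 0.6047, 0.2389]
tool_rot: [0.054, 0.999, -0.001, -0.0]
ft_force: [0.3, 0.4, -0.1]
grip_width: 0.0798
grip_force: 0.0
t 0.27 pos [0.1561 0.6047 0.2389] loc [-0.5809  0.7182] tool cm [-5.363e+01 -7.202e+01 -4.000e-02] yerr deg 0.21 tilt -1.0 grip 0.0798 0.0 F [ 0.3  0.4 -0.1]
```

```bash
R='{"jaw":0.6,"linear":[-2.24,-3.0,0],"twist":0}'; python3 -m pendant '[{"jaw":0.6,"linear":[-2.24,-3.0,0],"twist":0},{"jaw":0.6,"linear":[-2.24,-3.0,0],"twist":0},{"jaw":0.6,"linear":[-2.24,-3.0,0],"twist":0},{"jaw":0.6,"linear":[-2.24,-3.0,0],"twist":0},{"jaw":0.6,"linear":[-2.24,-3.0,0],"twist":0},{"jaw":0.6,"linear":[-2.24,-3.0,0],"twist":0},{"jaw":0.6,"linear":[-2.24,-3.0,0],"twist":0},{"jaw":0.6,"linear":[-2.24,-3.0,0],"twist":0},{"jaw":0.6,"linear":[-2.24,-3.0,0],"twist":0},{"jaw":0.6,"linear":[-2.24,-3.0,0],"twist":0},{"jaw":0.6,"linear":[-2.24,-3.0,0],"twist":0},{"jaw":0.6,"linear":[-2.24,-3.0,0],"twist":0}]' 20
python3 -m pendant '[{"jaw":0.6,"linear":[-2.24,-3.0,0],"twist":0},{"jaw":0.6,"linear":[-2.24,-3.0,0],"twist":0},{"jaw":0.6,"linear":[-2.24,-3.0,0],"twist":0},{"jaw":0.6,"linear":[-2.24,-3.0,0],"twist":0},{"jaw":0.6,"linear":[-2.24,-3.0,0],"twist":0},{"jaw":0.6,"linear":[-2.24,-3.0,0],"twist":0},{"jaw":0.6,"linear":[-2.24,-3.0,0],"twist":0},{"jaw":0.6,"linear":[-2.24,-3.0,0],"twist":0},{"jaw":0.6,"linear":[-2.24,-3.0,0],"twist":0},{"jaw":0.6,"linear":[-2.0,-2.6,0],"twist":0},{"jaw":0.6,"linear":[0,0,0],"twist":0},{"jaw":0.6,"linear":[0,0,0],"twist":0}]' 20
python3 -c "
from h import *
go(world(L['pin']),.152)"
```

```text
time: 1.27
position: [0.3837, 0.2158, 0.2395]
tool_rot: [0.056, 0.998, -0.0, -0.0]
ft_force: [1.5, 1.0, 0.4]
grip_width: 0.0525
grip_force: 0.0
time: 2.27
position: [0.5711, -0.103, 0.2388]
tool_rot: [0.057, 0.998, 0.0, -0.0]
ft_force: [-0.5, 0.4, -0.9]
grip_width: 0.052
grip_force: 0.0
t 2.27 pos [ 0.5711 -0.103   0.2388] loc [-0.0896  0.0612] tool cm [-4.78 -6.11  8.67] yerr deg -0.15 tilt -1.0 grip 0.052 0.0 F [-0.5  0.4 -0.9]
```

```bash
python3 -m pendant '[{"jaw":0.6,"linear":[-1.6,-2.05,0],"twist":0},{"jaw":0.6,"linear":[-1.6,-2.05,0],"twist":0},{"jaw":0.6,"linear":[-1.55,-2.0,0],"twist":0},{"jaw":0.6,"linear":[0,0,0],"twist":0},{"jaw":0.6,"linear":[0,0,2],"twist":0},{"jaw":0.6,"linear":[0,0,2],"twist":0},{"jaw":0.6,"linear":[0,0,2],"twist":0},{"jaw":0.6,"linear":[0,0,1.5],"twist":0},{"jaw":0.6,"linear":[0,0,1.1],"twist":0},{"jaw":0.6,"linear":[0,0,0],"twist":0},{"jaw":0.6,"linear":[0,0,0],"twist":0}]' 20
python3 - <<'E'
from h import *
go(world(L['pin']),.152)
s=snap("scene","s1"); t=snap("top","t1")
a=cv2.resize(s["color"][140:270,290:430],None,fx=4,fy=4)
cv2.imwrite("pics/s1c.png",a)
E
```

```text
time: 3.18
position: [0.6105, -0.1661, 0.1532]
tool_rot: [0.055, 0.998, 0.0, -0.001]
ft_force: [-0.9, -0.9, -0.8]
grip_width: 0.0524
grip_force: 0.0
t 3.18 pos [ 0.6105 -0.1661  0.1532] loc [-0.0434  0.0029] tool cm [-0.14 -0.29  0.12] yerr deg 0.07 tilt -1.0 grip 0.0524 0.0 F [-0.9 -0.9 -0.8]
```

View pics/s1c.png

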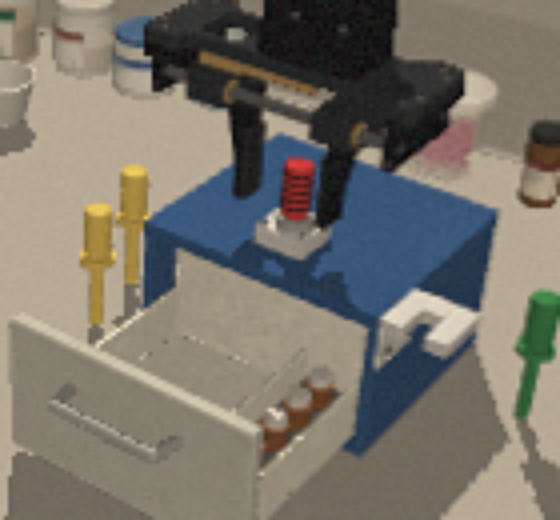

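The fingers straddle the red knob (crop (298,190)), roughly centred. I'll nudge 3 mm in y, close, then lift.

```bash
python3 -m pendant '[{"jaw":0.6,"linear":[-0.1,-0.3,0.1],"twist":0},{"jaw":0,"linear":[0,0,0],"twist":0},{"jaw":0,"linear":[0,0,0],"twist":0},{"jaw":0,"linear":[0,0,0],"twist":0},{"jaw":0,"linear":[0,0,0],"twist":0},{"jaw":0,"linear":[0,0,0],"twist":0},{"jaw":0,"linear":[0,0,0],"twist":0},{"jaw":0,"linear":[0,0,0],"twist":0}]' 25
python3 -m pendant '[{"jaw":0,"linear":[0,0,-0.8],"twist":0},{"jaw":0,"linear":[0,0,-1.2],"twist":0},{"jaw":0,"linear":[0,0,-1.2],"twist":0},{"jaw":0,"linear":[0,0,-1.2],"twist":0},{"jaw":0,"linear":[0,0,-1.2],"twist":0},{"jaw":0,"linear":[0,0,-1.2],"twist":0},{"jaw":0,"linear":[0,0,-0.8],"twist":0},{"jaw":0,"linear":[0,0,0],"twist":0},{"jaw":0,"linear":[0,0,0],"twist":0}]' 25
python3 - <<'E'
from h import *
go(world(L['notch']),.152)
s=snap("scene","s2"); t=snap("top","t2")
a=cv2.resize(s["color"][120:250,290:430],None,fx=4,fy=4)
cv2.imwrite("pics/s2c.png",a)
E
```

```text
time: 3.95
position: [0.6118, -0.1703, 0.1526]
tool_rot: [0.056, 0.998, -0.0, -0.0]
ft_force: [-0.5, 0.2, 0.9]
grip_width: 0.0191
grip_force: 25.0
time: 4.7
position: [0.612, -0.1704, 0.2295]
tool_rot: [0.056, 0.998, -0.0, 0.001]
ft_force: [-0.9, -0.4, -0.8]
grip_width: 0.0194
grip_force: 25.0
t 4.7 pos [ 0.612  -0.1704  0.2295] loc [-0.0414 -0.0012] tool cm [  2.98 -11.17   7.75] yerr deg 0.02 tilt -1.0 grip 0.0194 25.0 F [-0.9 -0.4 -0.8]
```

View pics/s2c.png

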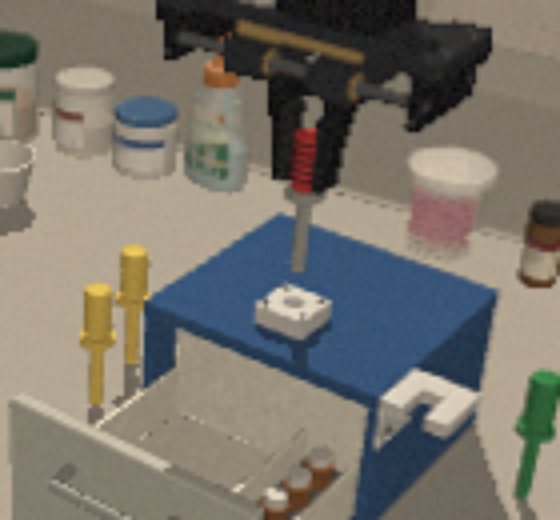

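The pin is drawn and hanging vertical (shank at crop (300,235)), and the boss is empty. I'll go above the notch with the tip just over the bracket and look.

```bash
python3 -m pendant '[{"jaw":0,"linear":[0.4,-1.6,0],"twist":0},{"jaw":0,"linear":[0.43,-1.6,0],"twist":0},{"jaw":0,"linear":[0.43,-1.6,0],"twist":0},{"jaw":0,"linear":[0.43,-1.6,0],"twist":0},{"jaw":0,"linear":[0.43,-1.6,0],"twist":0},{"jaw":0,"linear":[0.43,-1.6,0],"twist":0},{"jaw":0,"linear":[0.4,-1.6,0.6],"twist":0},{"jaw":0,"linear":[0,0,1.2],"twist":0},{"jaw":0,"linear":[0,0,1.2],"twist":0},{"jaw":0,"linear":[0,0,0],"twist":0},{"jaw":0,"linear":[0,0,0],"twist":0}]' 25
python3 - <<'E'
from h import *
go(world(L['notch']),.1386)
s=snap("scene","s3"); t=snap("top","t3")
a=cv2.resize(s["color"][170:245,360:430],None,fx=7,fy=7,interpolation=cv2.INTER_CUBIC)
cv2.imwrite("pics/s3c.png",a)
E
```

```text
time: 5.72
position: [0.5692, -0.2773, 0.1969]
tool_rot: [0.055, 0.998, 0.001, -0.002]
ft_force: [-0.9, -0.2, -1.5]
grip_width: 0.019
grip_force: 25.0
t 5.72 pos [ 0.5692 -0.2773  0.1969] loc [-0.072  -0.1122] tool cm [-0.12 -0.09  5.83] yerr deg 0.04 tilt -1.0 grip 0.019 25.0 F [-0.9 -0.2 -1.5]
```

View pics/s3c.png

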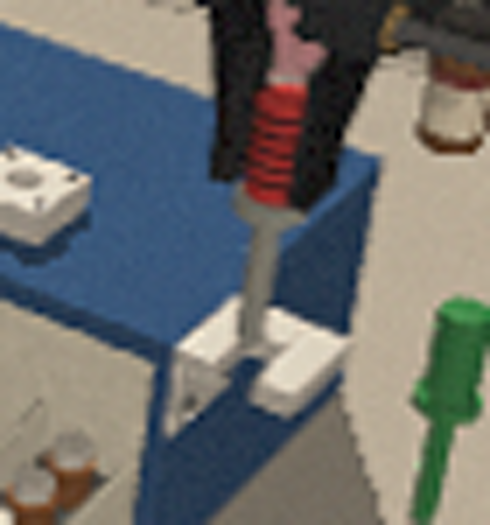

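```bash
python3 - <<'E'
from h import *
s=load("s3")
for n,x,y,z in(("tip",250,350,.114),("Rtine front in",258,378,.11),("Rtine front out",290,393,.11),("Rtine back out",350,343,.11),("Ltine front in",213,366,.11),("Ltine front out",180,348,.11),("back left",237,297,.11)):
    print(n,loc(onz(s,360+x/7-.43,170+y/7-.43,z)).round(4))
t=load("t0" if 0 else "top0")
E
```

```text
tip [-0.0732 -0.1161]
Rtine front in [-0.0812 -0.1238]
Rtine front out [-0.0822 -0.1365]
Rtine back out [-0.0411 -0.1393]
Ltine front in [-0.0846 -0.1083]
Ltine front out [-0.0821 -0.094 ]
back left [-0.04   -0.0944]
```

Tip and slot agree in y to within 1 mm, and the pin should go 3 mm deeper in x. Lowering.

```bash
python3 -m pendant '[{"jaw":0,"linear":[-0.3,0,0],"twist":0},{"jaw":0,"linear":[0,0,0.6],"twist":0},{"jaw":0,"linear":[0,0,0.6],"twist":0},{"jaw":0,"linear":[0,0,0.6],"twist":0},{"jaw":0,"linear":[0,0,0],"twist":0}]' 25
python3 -m pendant '[{"jaw":0,"linear":[0,0,0.8],"twist":0},{"jaw":0,"linear":[0,0,0.8],"twist":0},{"jaw":0,"linear":[0,0,0.8],"twist":0},{"jaw":0,"linear":[0,0,0.8],"twist":0},{"jaw":0,"linear":[0,0,0.4],"twist":0},{"jaw":0,"linear":[0,0,0.2],"twist":0},{"jaw":0,"linear":[0,0,0],"twist":0},{"jaw":0,"linear":[0,0,0],"twist":0}]' 25
python3 -c "
from h import *
go(world(L['notch']),.1386)"
```

```text
time: 6.23
position: [0.5721, -0.2779, 0.1788]
tool_rot: [0.056, 0.998, 0.001, -0.001]
ft_force: [0.6, 0.6, -0.6]
grip_width: 0.0194
grip_force: 25.0
time: 6.9
position: [0.5731, -0.2788, 0.1426]
tool_rot: [0.056, 0.998, -0.0, 0.0]
ft_force: [0.0, -0.1, -0.1]
grip_width: 0.0193
grip_force: 25.0
t 6.9 pos [ 0.5731 -0.2788  0.1426] loc [-0.068  -0.1133] tool cm [0.3  0.03 0.4 ] yerr deg 0.02 tilt -1.0 grip 0.0193 25.0 F [ 0.  -0.1 -0.1]
```

```bash
python3 -m pendant '[{"jaw":0,"linear":[0,0,0.15],"twist":0},{"jaw":0,"linear":[0,0,0.15],"twist":0},{"jaw":0,"linear":[0,0,0.1],"twist":0},{"jaw":0,"linear":[0,0,0],"twist":0},{"jaw":0,"linear":[0,0,0],"twist":0}]' 25
```

```text
time: 7.32
position: [0.573, -0.2787, 0.1386]
tool_rot: [0.056, 0.998, -0.0, 0.0]
ft_force: [-0.6, -0.9, -0.5]
grip_width: 0.0191
grip_force: 25.0
```

```bash
python3 -m pendant '[{"jaw":0,"linear":[0,0,0.1],"twist":0},{"jaw":0,"linear":[0,0,0.05],"twist":0},{"jaw":0,"linear":[0,0,0],"twist":0}]' 25
```

```text
time: 7.57
position: [0.5731, -0.2788, 0.1385]
tool_rot: [0.056, 0.998, -0.0, 0.0]
ft_force: [-1.7, 0.5, 7.5]
grip_width: 0.0198
grip_force: 25.0
```

Collar contact at the expected height (7.5 N). Releasing, retreating and looking.

```bash
python3 -m pendant '[{"jaw":0.1,"linear":[0,0,-0.1],"twist":0},{"jaw":0.3,"linear":[0,0,0],"twist":0},{"jaw":0.5,"linear":[0,0,0],"twist":0},{"jaw":0.5,"linear":[0,0,0],"twist":0},{"jaw":0.5,"linear":[0,0,-0.5],"twist":0},{"jaw":0.5,"linear":[0,0,-1.5],"twist":0},{"jaw":0.5,"linear":[0,0,-2.5],"twist":0},{"jaw":0.5,"linear":[0,0,-2.5],"twist":0},{"jaw":0.5,"linear":[0,0,-2.5],"twist":0},{"jaw":0.5,"linear":[0,0,-0.5],"twist":0},{"jaw":0.5,"linear":[0,0,0],"twist":0}]' 25
python3 - <<'E'
from h import *
go([.435,.153],.24)
s=snap("scene","s4")
a=cv2.resize(s["color"][170:245,360:430],None,fx=7,fy=7,interpolation=cv2.INTER_CUBIC)
cv2.imwrite("pics/s4c.png",a)
E
```

```text
time: 8.48
position: [0.5742, -0.2795, 0.2406]
tool_rot: [0.056, 0.998, -0.001, 0.002]
ft_force: [-0.5, -0.4, 0.5]
grip_width: 0.0434
grip_force: 0.0
t 8.48 pos [ 0.5742 -0.2795  0.2406] loc [-0.0669 -0.1139] tool cm [18.64 41.44 -0.14] yerr deg 0.02 tilt -1.0 grip 0.0434 0.0 F [-0.5 -0.4  0.5]
```

View pics/s4c.png

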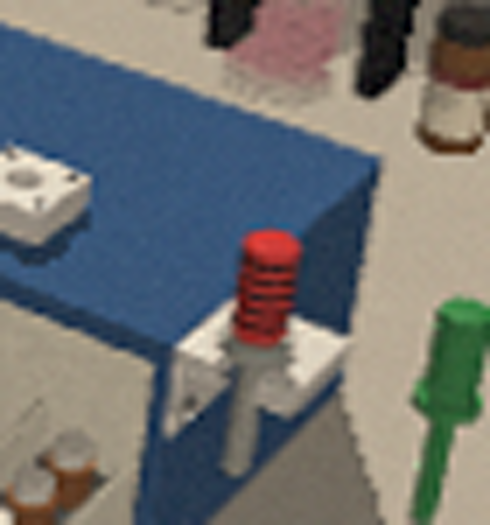

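The pin hangs in the notch with its collar on the bracket (crop (262,350)). Now to the bottle.

```bash
python3 -m pendant '[{"jaw":0.5,"linear":[1.55,3.45,0],"twist":0},{"jaw":0.9,"linear":[1.55,3.45,0],"twist":0},{"jaw":0.9,"linear":[1.55,3.45,0],"twist":0},{"jaw":0.9,"linear":[1.55,3.45,0],"twist":0},{"jaw":0.9,"linear":[1.55,3.45,0],"twist":0},{"jaw":0.9,"linear":[1.55,3.45,0],"twist":0},{"jaw":0.9,"linear":[1.55,3.45,0],"twist":0},{"jaw":0.9,"linear":[1.55,3.45,0],"twist":0},{"jaw":0.9,"linear":[1.55,3.45,0],"twist":0},{"jaw":0.9,"linear":[1.55,3.45,0],"twist":0},{"jaw":0.9,"linear":[1.55,3.45,0],"twist":0},{"jaw":0.9,"linear":[1.55,3.45,0],"twist":0}]' 15
python3 -m pendant '[{"jaw":0.9,"linear":[0,0,0],"twist":0},{"jaw":0.9,"linear":[0,0,0],"twist":0},{"jaw":0.9,"linear":[0,0,2],"twist":0},{"jaw":0.9,"linear":[0,0,2.5],"twist":0},{"jaw":0.9,"linear":[0,0,2.5],"twist":0},{"jaw":0.9,"linear":[0,0,1.5],"twist":0},{"jaw":0.9,"linear":[0,0,0.3],"twist":0},{"jaw":0.9,"linear":[0,0,0],"twist":0},{"jaw":0.9,"linear":[0,0,0],"twist":0}]' 15
python3 - <<'E'
from h import *
go([.435,.153],.043)
s=snap("scene","s5")
a=cv2.resize(s["color"][160:245,180:280],None,fx=6,fy=6,interpolation=cv2.INTER_CUBIC)
cv2.imwrite("pics/s5c.png",a)
E
```

```text
time: 9.53
position: [0.432, 0.1548, 0.2364]
tool_rot: [0.056, 0.998, -0.0, -0.002]
ft_force: [0.3, 0.2, 0.1]
grip_width: 0.0781
grip_force: 0.0
time: 10.28
position: [0.4347, 0.1526, 0.15]
tool_rot: [0.056, 0.998, -0.0, -0.0]
ft_force: [0.3, -0.5, 0.3]
grip_width: 0.0783
grip_force: 0.0
t 10.28 pos [0.4347 0.1526 0.15  ] loc [-0.2536  0.3   ] tool cm [-0.03  0.04 10.7 ] yerr deg -0.06 tilt -1.0 grip 0.0783 0.0 F [ 0.3 -0.5  0.3]
```

View pics/s5c.png

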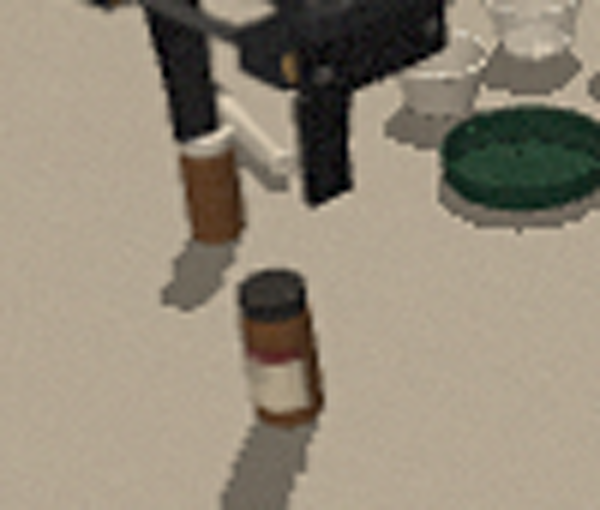

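The bottle stands between the raised fingers (cap top at crop (272,284)). Quick check of its position from this view.

```bash
python3 - <<'E'
from h import *
s=load("s5"); t=load("top0")
print(onz(s,180+272/6-.4,160+284/6-.4,.07),onz(t,259,252.3,.07))
E
```

```text
[0.43343552 0.15309355 0.07      ] [0.43486707 0.15090896 0.07      ]
```

```bash
python3 -m pendant '[{"jaw":0.9,"linear":[0,0,2],"twist":0},{"jaw":0.9,"linear":[0,0,2.5],"twist":0},{"jaw":0.9,"linear":[0,0,2.5],"twist":0},{"jaw":0.9,"linear":[0,0,2],"twist":0},{"jaw":0.9,"linear":[0,0,1.2],"twist":0},{"jaw":0.9,"linear":[0,0,0.5],"twist":0},{"jaw":0.9,"linear":[0,0,0],"twist":0},{"jaw":0.5,"linear":[0,0,0],"twist":0},{"jaw":0,"linear":[0,0,0],"twist":0},{"jaw":0,"linear":[0,0,0],"twist":0},{"jaw":0,"linear":[0,0,0],"twist":0},{"jaw":0,"linear":[0,0,0],"twist":0}]' 12
python3 -m pendant '[{"jaw":0,"linear":[0,0,0],"twist":0},{"jaw":0,"linear":[0,0,0],"twist":0},{"jaw":0,"linear":[0,0,0],"twist":0}]' 12
python3 -c "
from h import *
go([.435,.153],.043)"
```

```text
time: 11.33
position: [0.4346, 0.1535, 0.0437]
tool_rot: [0.056, 0.998, 0.0, 0.001]
ft_force: [0.5, -0.2, 0.2]
grip_width: 0.0525
grip_force: 0.0
time: 11.58
position: [0.4342, 0.1534, 0.0431]
tool_rot: [0.056, 0.998, 0.0, 0.0]
ft_force: [-0.5, 0.1, 0.9]
grip_width: 0.0328
grip_force: 0.5
t 11.58 pos [0.4342 0.1534 0.0431] loc [-0.2542  0.3008] tool cm [-0.08 -0.03  0.01] yerr deg 0.02 tilt -1.0 grip 0.0328 0.5 F [-0.5  0.1  0.9]
```

```bash
python3 -m pendant '[{"jaw":0,"linear":[0,0,0],"twist":0},{"jaw":0,"linear":[0,0,0],"twist":0},{"jaw":0,"linear":[0,0,-1],"twist":0},{"jaw":0,"linear":[0,0,-2],"twist":0},{"jaw":0,"linear":[0,0,-3],"twist":0},{"jaw":0,"linear":[0,0,-3],"twist":0},{"jaw":0,"linear":[0,0,-3],"twist":0},{"jaw":0,"linear":[0,0,-2],"twist":0},{"jaw":0,"linear":[0,0,-1],"twist":0},{"jaw":0,"linear":[0,0,0],"twist":0}]' 12
python3 - <<'E'
from h import *
t=load("top0")
P=lambda x,y,z:loc(onz(t,325+x/4-.375,135+y/4-.375,z)).round(4)
print("div",P(203,350,.046),P(211,350,.046),"Lwall",P(55,350,.05),P(62,350,.05),"front in/out",P(150,452,.104),P(150,462,.104),"face",P(180,270,.11), "handle",P(105,492,.075),P(208,502,.075))
go(world([-.155,.03]),.2)
E
```

```text
time: 12.42
position: [0.4355, 0.1536, 0.1953]
tool_rot: [0.056, 0.998, 0.0, 0.003]
ft_force: [0.4, -0.3, -0.4]
grip_width: 0.0318
grip_force: 12.0
div [-0.1316 -0.0266] [-0.1311 -0.0325] Lwall [-0.1426  0.0812] [-0.1421  0.0761] front in/out [-0.2136  0.0099] [-0.2205  0.0093] face [-0.0853  0.0001] handle [-0.2427  0.037 ] [-0.2426 -0.0359]
t 12.42 pos [0.4355 0.1536 0.1953] loc [-0.253   0.3011] tool cm [ -9.79 -27.12  -0.45] yerr deg 0.03 tilt -1.0 grip 0.0318 12.0 F [ 0.4 -0.3 -0.4]
```

```bash
python3 -m pendant '[{"jaw":0,"linear":[-0.5,-1.4,0],"twist":0},{"jaw":0,"linear":[-0.98,-2.76,0],"twist":0},{"jaw":0,"linear":[-0.98,-2.76,0],"twist":0},{"jaw":0,"linear":[-0.98,-2.76,0],"twist":0},{"jaw":0,"linear":[-0.98,-2.76,0],"twist":0},{"jaw":0,"linear":[-0.98,-2.76,0],"twist":0},{"jaw":0,"linear":[-0.98,-2.76,0],"twist":0},{"jaw":0,"linear":[-0.98,-2.76,0],"twist":0},{"jaw":0,"linear":[-0.98,-2.76,0],"twist":0},{"jaw":0,"linear":[-0.98,-2.76,0],"twist":0},{"jaw":0,"linear":[-0.5,-1.4,0],"twist":0},{"jaw":0,"linear":[0,0,0],"twist":0}]' 12
python3 -c "
from h import *
go(world([-.155,.025]),.055)"
```

```text
time: 13.42
position: [0.5019, -0.1351, 0.192]
tool_rot: [0.057, 0.998, -0.0, 0.0]
ft_force: [0.5, 1.2, -0.6]
grip_width: 0.0316
grip_force: 12.0
t 13.42 pos [ 0.5019 -0.1351  0.192 ] loc [-0.1548  0.0215] tool cm [ 0.03  0.36 13.7 ] yerr deg -0.19 tilt -1.0 grip 0.0316 12.0 F [ 0.5  1.2 -0.6]
```

```bash
python3 -m pendant '[{"jaw":0,"linear":[0,0.1,1],"twist":0},{"jaw":0,"linear":[0,0.1,2],"twist":0},{"jaw":0,"linear":[0,0,2.5],"twist":0},{"jaw":0,"linear":[0,0,2.5],"twist":0},{"jaw":0,"linear":[0,0,2.5],"twist":0},{"jaw":0,"linear":[0,0,1.5],"twist":0},{"jaw":0,"linear":[0,0,0.8],"twist":0},{"jaw":0,"linear":[0,0,0.4],"twist":0},{"jaw":0,"linear":[0,0,0],"twist":0},{"jaw":0,"linear":[0,0,0],"twist":0}]' 12
python3 -c "
from h import *
go(world([-.155,.025]),.055)"
```

```text
time: 14.25
position: [0.5014, -0.1296, 0.0614]
tool_rot: [0.055, 0.998, -0.0, 0.0]
ft_force: [0.3, -0.2, 0.3]
grip_width: 0.0321
grip_force: 12.0
t 14.25 pos [ 0.5014 -0.1296  0.0614] loc [-0.1559  0.027 ] tool cm [-0.09 -0.2   0.64] yerr deg 0.06 tilt -1.0 grip 0.0321 12.0 F [ 0.3 -0.2  0.3]
```

```bash
python3 -m pendant '[{"jaw":0,"linear":[0,0,0.3],"twist":0},{"jaw":0,"linear":[0,0,0.2],"twist":0},{"jaw":0,"linear":[0,0,0.1],"twist":0},{"jaw":0,"linear":[0,0,0],"twist":0},{"jaw":0,"linear":[0,0,0],"twist":0}]' 12
```

```text
time: 14.67
position: [0.5014, -0.1303, 0.0553]
tool_rot: [0.056, 0.998, -0.0, 0.0]
ft_force: [-0.5, -0.3, -0.7]
grip_width: 0.0318
grip_force: 12.0
```

```bash
python3 -m pendant '[{"jaw":0,"linear":[0,0,0.1],"twist":0},{"jaw":0,"linear":[0,0,0],"twist":0},{"jaw":0,"linear":[0,0,0],"twist":0}]' 12
```

```text
time: 14.92
position: [0.5015, -0.1303, 0.055]
tool_rot: [0.056, 0.998, -0.0, 0.0]
ft_force: [-0.3, 1.7, 6.7]
grip_width: 0.0315
grip_force: 12.0
```

Floor contact at the expected height (6.7 N). Releasing and rising.

```bash
python3 -m pendant '[{"jaw":0.42,"linear":[0,0,-0.1],"twist":0},{"jaw":0.5,"linear":[0,0,0],"twist":0},{"jaw":0.58,"linear":[0,0,0],"twist":0},{"jaw":0.58,"linear":[0,0,0],"twist":0},{"jaw":0.58,"linear":[0,0,-0.5],"twist":0},{"jaw":0.58,"linear":[0,0,-1.5],"twist":0},{"jaw":0.58,"linear":[0,0,-2.5],"twist":0},{"jaw":0.58,"linear":[0,0,-3],"twist":0},{"jaw":0.58,"linear":[0,0,-3],"twist":0},{"jaw":0.58,"linear":[0,0,-2.5],"twist":0},{"jaw":0.58,"linear":[0,0,-1],"twist":0},{"jaw":0.58,"linear":[0,0,0],"twist":0}]' 12
python3 -m pendant '[{"jaw":0,"linear":[1.5,-0.3,0],"twist":0},{"jaw":0,"linear":[2.5,-0.4,0],"twist":0},{"jaw":0,"linear":[2.5,-0.4,0],"twist":0},{"jaw":0,"linear":[2.5,-0.4,0],"twist":0},{"jaw":0,"linear":[2,-0.4,0],"twist":0},{"jaw":0,"linear":[1.2,-0.3,0],"twist":0},{"jaw":0,"linear":[0,0,0],"twist":0},{"jaw":0,"linear":[0,0,0],"twist":0}]' 12
python3 - <<'E'
from h import *
go(world([-.280,0]),.075)
t=snap("top","t6");s=snap("scene","s6")
H=np.hstack([cv2.resize(t["color"][160:275,325:425],(400,460)),cv2.resize(s["color"][165:280,285:385],(400,460))])
cv2.imwrite("pics/c6.png",H)
E
```

```text
time: 15.92
position: [0.5027, -0.1309, 0.1976]
tool_rot: [0.056, 0.998, -0.001, 0.003]
ft_force: [0.3, 1.0, 0.5]
grip_width: 0.0502
grip_force: 0.0
time: 16.58
position: [0.3777, -0.1388, 0.1946]
tool_rot: [0.056, 0.998, 0.0, -0.0]
ft_force: [-0.5, -0.5, 0.0]
grip_width: 0.0056
grip_force: 0.0
t 16.58 pos [ 0.3777 -0.1388  0.1946] loc [-0.2778  0.0041] tool cm [ 0.22 -0.42 11.96] yerr deg -0.06 tilt -1.0 grip 0.0056 0.0 F [-0.5 -0.5  0. ]
```

View pics/c6.png

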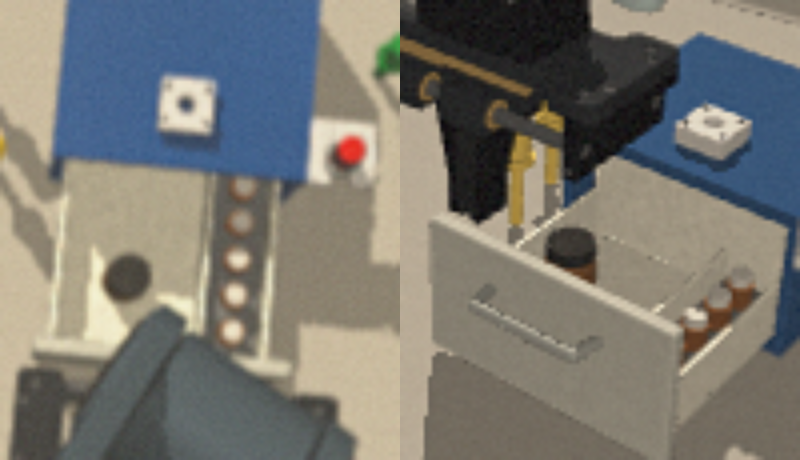

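The bottle stands upright in the wide compartment (left crop (127,277)). The pin is parked (350,150). Fingers go down in front of the handle.

```bash
python3 -m pendant '[{"jaw":0,"linear":[0.2,-0.4,1],"twist":0},{"jaw":0,"linear":[0,0,2],"twist":0},{"jaw":0,"linear":[0,0,2.5],"twist":0},{"jaw":0,"linear":[0,0,2.5],"twist":0},{"jaw":0,"linear":[0,0,2],"twist":0},{"jaw":0,"linear":[0,0,1.2],"twist":0},{"jaw":0,"linear":[0,0,0.6],"twist":0},{"jaw":0,"linear":[0,0,0],"twist":0},{"jaw":0,"linear":[0,0,0],"twist":0}]' 12
python3 -c "
from h import *
go(world([-.1305,0]),.075)"
```

```text
time: 17.43
position: [0.3759, -0.1425, 0.0769]
tool_rot: [0.055, 0.998, -0.0, 0.0]
ft_force: [-0.9, 0.4, 0.9]
grip_width: 0.0002
grip_force: 0.0
t 17.43 pos [ 0.3759 -0.1425  0.0769] loc [-2.791e-01  2.000e-04] tool cm [-14.86  -0.04   0.2 ] yerr deg 0.05 tilt -1.0 grip 0.0002 0.0 F [-0.9  0.4  0.9]
```

```bash
python3 -m pendant '[{"jaw":0,"linear":[-0.4,0,0],"twist":0},{"jaw":0,"linear":[-0.4,0,0],"twist":0},{"jaw":0,"linear":[-0.3,0,0],"twist":0},{"jaw":0,"linear":[-0.2,0,0],"twist":0},{"jaw":0,"linear":[-0.2,0,0],"twist":0},{"jaw":0,"linear":[-0.2,0,0],"twist":0},{"jaw":0,"linear":[-0.2,0,0],"twist":0},{"jaw":0,"linear":[-0.2,0,0],"twist":0},{"jaw":0,"linear":[-0.2,0,0],"twist":0},{"jaw":0,"linear":[-0.3,0,0],"twist":0},{"jaw":0,"linear":[-0.3,0,0],"twist":0},{"jaw":0,"linear":[-0.3,0,0],"twist":0}]' 12
python3 -m pendant '[{"jaw":0,"linear":[-0.35,0,0],"twist":0},{"jaw":0,"linear":[-0.4,0,0],"twist":0},{"jaw":0,"linear":[-0.4,0,0],"twist":0},{"jaw":0,"linear":[-0.4,0,0],"twist":0},{"jaw":0,"linear":[-0.4,0,0],"twist":0},{"jaw":0,"linear":[-0.4,0,0],"twist":0},{"jaw":0,"linear":[-0.4,0,0],"twist":0},{"jaw":0,"linear":[-0.4,0,0],"twist":0},{"jaw":0,"linear":[-0.4,0,0],"twist":0},{"jaw":0,"linear":[-0.4,0,0],"twist":0},{"jaw":0,"linear":[-0.4,0,0],"twist":0},{"jaw":0,"linear":[-0.4,0,0],"twist":0}]' 12
python3 - <<'E'
from h import *
go(world([-.1305,0]),.075)
s=snap("scene","s7");t=snap("top","t7")
H=np.hstack([cv2.resize(t["color"][135:275,315:425],(400,509)),cv2.resize(s["color"][165:280,285:385],(400,509))])
cv2.imwrite("pics/c7.png",H)
E
```

```text
time: 18.43
position: [0.4065, -0.1456, 0.077]
tool_rot: [0.056, 0.998, 0.0, -0.001]
ft_force: [-2.6, -0.1, 1.0]
grip_width: 0.0002
grip_force: 1.1
time: 19.43
position: [0.4546, -0.1512, 0.077]
tool_rot: [0.056, 0.998, -0.0, 0.0]
ft_force: [-2.2, -1.4, -0.7]
grip_width: 0.0003
grip_force: 1.1
t 19.43 pos [ 0.4546 -0.1512  0.077 ] loc [-0.2     0.0003] tool cm [-6.95 -0.03  0.2 ] yerr deg 0.02 tilt -1.0 grip 0.0003 1.1 F [-2.2 -1.4 -0.7]
```

View pics/c7.png

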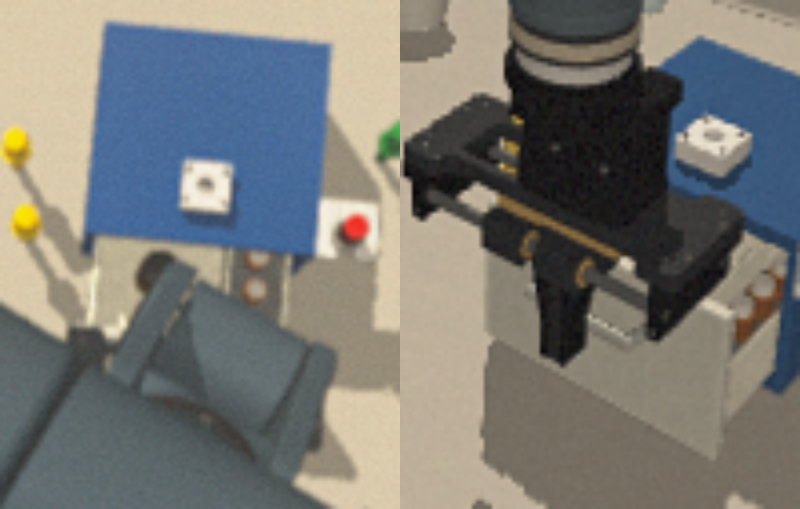

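The bottle is still standing (left crop (155,272)) and the fingers are pushing on the handle's middle. Continuing.

```bash
python3 -m pendant '[{"jaw":0,"linear":[-0.3,0,0],"twist":0},{"jaw":0,"linear":[-0.4,0,0],"twist":0},{"jaw":0,"linear":[-0.4,0,0],"twist":0},{"jaw":0,"linear":[-0.4,0,0],"twist":0},{"jaw":0,"linear":[-0.4,0,0],"twist":0},{"jaw":0,"linear":[-0.4,0,0],"twist":0},{"jaw":0,"linear":[-0.4,0,0],"twist":0},{"jaw":0,"linear":[-0.4,0,0],"twist":0},{"jaw":0,"linear":[-0.4,0,0],"twist":0},{"jaw":0,"linear":[-0.4,0,0],"twist":0},{"jaw":0,"linear":[-0.4,0,0],"twist":0},{"jaw":0,"linear":[-0.4,0,0],"twist":0}]' 12
python3 -m pendant '[{"jaw":0,"linear":[-0.3,0,0],"twist":0},{"jaw":0,"linear":[-0.3,0,0],"twist":0},{"jaw":0,"linear":[-0.3,0,0],"twist":0},{"jaw":0,"linear":[-0.2,0,0],"twist":0},{"jaw":0,"linear":[-0.2,0,0],"twist":0},{"jaw":0,"linear":[-0.15,0,0],"twist":0},{"jaw":0,"linear":[0,0,0],"twist":0},{"jaw":0,"linear":[0,0,0],"twist":0}]' 12
python3 -c "
from h import *
go(world([-.1305,0]),.075)"
```

```text
time: 20.53
position: [0.5013, -0.1565, 0.0771]
tool_rot: [0.056, 0.998, -0.0, 0.0]
ft_force: [-2.8, -0.3, 0.4]
grip_width: 0.0003
grip_force: 1.1
time: 21.2
position: [0.5157, -0.158, 0.0771]
tool_rot: [0.056, 0.998, -0.0, 0.001]
ft_force: [-0.3, 0.0, -0.2]
grip_width: 0.0005
grip_force: 0.3
t 21.2 pos [ 0.5157 -0.158   0.0771] loc [-0.1385  0.0004] tool cm [-0.8  -0.04  0.21] yerr deg 0.0 tilt -1.0 grip 0.0005 0.3 F [-0.3  0.  -0.2]
```

```bash
python3 -m pendant '[{"jaw":0,"linear":[-0.15,0,0],"twist":0},{"jaw":0,"linear":[-0.15,0,0],"twist":0},{"jaw":0,"linear":[-0.15,0,0],"twist":0},{"jaw":0,"linear":[-0.1,0,0],"twist":0},{"jaw":0,"linear":[0,0,0],"twist":0},{"jaw":0,"linear":[0,0,0],"twist":0}]' 12
```

```text
time: 21.7
position: [0.521, -0.1585, 0.0771]
tool_rot: [0.056, 0.998, -0.0, 0.0]
ft_force: [-1.8, 0.1, 0.2]
grip_width: 0.0
grip_force: 0.6
```

```bash
python3 -m pendant '[{"jaw":0,"linear":[-0.1,0,0],"twist":0},{"jaw":0,"linear":[-0.1,0,0],"twist":0},{"jaw":0,"linear":[0,0,0],"twist":0}]' 12
```

```text
time: 21.95
position: [0.5228, -0.1587, 0.077]
tool_rot: [0.056, 0.998, 0.0, 0.0]
ft_force: [-1.2, 0.1, 0.6]
grip_width: 0.0007
grip_force: 0.8
```

```bash
python3 -m pendant '[{"jaw":0,"linear":[-0.1,0,0],"twist":0},{"jaw":0,"linear":[-0.1,0,0],"twist":0},{"jaw":0,"linear":[0,0,0],"twist":0}]' 12
```

```text
time: 22.2
position: [0.5247, -0.1589, 0.077]
tool_rot: [0.056, 0.998, 0.0, -0.0]
ft_force: [-2.6, 0.1, 0.7]
grip_width: 0.0005
grip_force: 1.1
```

```bash
python3 -m pendant '[{"jaw":0,"linear":[-0.1,0,0],"twist":0},{"jaw":0,"linear":[0,0,0],"twist":0}]' 12
```

```text
time: 22.37
position: [0.5248, -0.1589, 0.077]
tool_rot: [0.055, 0.998, 0.0, -0.001]
ft_force: [-4.6, -0.9, 2.4]
grip_width: 0.0005
grip_force: 2.3
```

```bash
python3 -m pendant '[{"jaw":0,"linear":[-0.1,0,0],"twist":0},{"jaw":0,"linear":[-0.05,0,0],"twist":0},{"jaw":0,"linear":[0,0,0],"twist":0}]' 12
```

```text
time: 22.62
position: [0.5249, -0.1589, 0.077]
tool_rot: [0.055, 0.998, 0.0, -0.003]
ft_force: [-7.3, -1.3, 5.0]
grip_width: 0.0005
grip_force: 3.7
```

Hard stop: the position holds while the force climbs, so the drawer is shut. I'll back off and look.

```bash
python3 -m pendant '[{"jaw":0,"linear":[0.3,0,0],"twist":0},{"jaw":0,"linear":[1,0,0],"twist":0},{"jaw":0,"linear":[2,0,0],"twist":0},{"jaw":0,"linear":[2.5,0,-0.5],"twist":0},{"jaw":0,"linear":[2.5,0,-1],"twist":0},{"jaw":0,"linear":[2,1,-2],"twist":0},{"jaw":0,"linear":[0.5,2.5,-2.5],"twist":0},{"jaw":0,"linear":[0,3,-2.5],"twist":0},{"jaw":0,"linear":[0,3,-1.5],"twist":0},{"jaw":0,"linear":[0,3,0],"twist":0},{"jaw":0,"linear":[0,3,0],"twist":0},{"jaw":0,"linear":[0,0,0],"twist":0}]' 12
python3 - <<'E'
from h import *
s=snap("scene","s8");t=snap("top","t8")
H=np.hstack([cv2.resize(t["color"][135:275,315:425],(400,509)),cv2.resize(s["color"][165:280,300:400],(400,509))])
cv2.imwrite("pics/c8.png",H)
P=lambda x,y,z:loc(onz(t,315+x*110/400-.36,135+y*140/509-.36,z)).round(4)
E
```

```text
time: 23.62
position: [0.4384, 0.0108, 0.178]
tool_rot: [0.054, 0.999, 0.001, 0.002]
ft_force: [-0.4, 1.0, -1.0]
grip_width: 0.0004
grip_force: 0.0
```

View pics/c8.png

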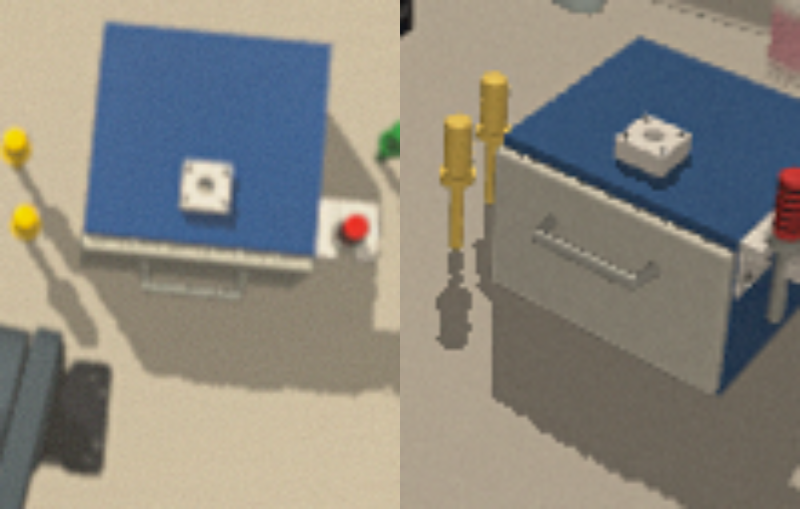

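The drawer front sits flush against the cabinet, the pin hangs in the notch, and the yellow pins are untouched. Handing in.

```bash
python3 -c "
from h import *
print(robot.hand_in())"
```

```text
the job is handed in; nothing more can be done
None
```

The job is handed in at about 24 s on the robot's clock: the red pin is parked in the notch, the black-capped bottle is in the wide compartment (last seen upright with the drawer half shut), and the drawer is fully shut.

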